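# Put the bicycle pedal away and shut the drawer

### The arm

A 6-joint arm with a two-finger parallel gripper is mounted at the origin on the work surface. World frame = base frame: x ahead of the robot, y to its left, z up, the work surface at z = 0. Lengths are in m, angles in rad, forces in N, time in s.
With the tool pointing down it reaches from about 0.25 to 0.775 m from the base axis. Payload 8.9 kg.
Tool frame: the origin (TCP) lies at the very end of the fingers, on their centre line; the grasp point (between the pads) lies 19 mm behind it; z points along the fingers, y is the line along which they close (so a half turn about z gives the same grasp; the last joint's range is limited). The gripper opens to 85 mm and grips with 20 to 120 N. Pads are 22 mm wide; open, the fingers measure 114 mm over their backs; the gripper's body (76 mm by 85 mm) begins 54 mm behind the grasp point. The pads swing forward as they close: fully open they stand 13 mm farther back than shut.
Start: joints at [1.113, 0.291, -0.153, 1.127, 0, 1.431], TCP at [0.165, 0.499, 0.231] pointing down, gripper open.
Joint ranges: [-2.52, 2.52], [-0.91, 1.74], [-1.3, 1.37], [-1.96, 2.02], [-1.52, 1.47], [-3.14, 3.14]. Speed limits (rad/s): [2.22, 2.22, 2.79, 3.14, 3.14, 3.14].

### API

Orientations are given as a unit quaternion [x, y, z, w].
In Python, from plant import ctrl gives the robot as it stands.
- The arm moves only by the shell command python3 -m handwheel 'ROWS' [FORCE]. ROWS is JSON, a list of rows, each a list of 7 numbers: the shift along the tool's x, y, z in units of 25 mm (1.0 is 25 mm), then the turn, a rotation vector about the tool's x, y, z in units of 6 degrees (1.0 is 6 degrees), then the opening in per cent of the stroke, from 0 (shut) to 100 (fully open). In form: [[tx, ty, tz, rx, ry, rz, hand], ...]. A call has exactly 5 rows; each row shifts and turns the commanded pose from where the row before left it, along the tool's axes as they then stand; what a row does not reach is not made up. A row lasts 1/12 s, in which the tool goes at most 41.7 mm and 7.16 degrees, less where a joint would pass 70% of its speed; a pose out of reach is approached as far as the arm can. A call is refused whole if a number of a shift passes 1 or a number of a turn 1, either way. A call with a gripper value outside its range is refused whole. The fingers move at their own pace and stop on an object; FORCE is the grip in N (left out, the last holds). Time passes only in rows, so rows that do not move let the fingers close, or fill a call up. It gives the time, the measured TCP pose, the force, the opening and the grip force at its end, in the units of the state.
- ctrl.state(): the state, without advancing time (a new reading comes with each control period).
- ctrl.read_camera(name): name is "side" or "top"; returns the picture (384x512x3 uint8, red, green, blue); there is no depth.
- ctrl.camera_info(name): a dict with "camera_matrix" (3x3 intrinsics, pixels), "k1" (the pictures are not rectified: a ray, as slopes to the right and down, at radius r is drawn at 1 + k1 r^2 times it, then the intrinsics apply), "world_from_camera" (4x4, takes a point from camera to world coordinates). Camera axes: x right, y down, z forward; pixel columns grow to the right and rows downward; lengths in m; the calibration is good to about 2 mm. A picture is of the moment at which its call begins. camera_info takes no time and is no camera call.
- ctrl.sign_off(): hands the job in; it is judged then, once.
Trained networks look in the newest picture that a camera, given by its name, has taken for a name from the list of things; names that differ only in an ending like _2 or _b are one class to them, and where a whole thing is asked for, a point or a joint stands for the part that bears it (a point fixed in the world has none). Each returns a list of dicts, best first, with "confidence" (0 to 1); they miss things now and then, are a little off and sometimes report something else, mostly with a low value. They report only what shows in the picture. A call takes as long as a camera call. They do not tell look-alikes from the thing itself.
- ctrl.trace(camera, thing): "region" (384x512 bool, what is visible of it) and "bbox" ([left, top, right, bottom] in pixels, round what is visible of it).
The state is a dict: "t": time; "joints": joint angles; "qvel": joint speeds; "tau": joint torques, N m; "eef_pos": TCP position; "eef_rot": TCP orientation; "force": force on the tool from outside, world axes, zero at the start; "torque": the same for the moment, N m; "gripper_width": finger opening in m; "gripper_force": force on a finger pad.
Only numpy, scipy, OpenCV 4.12 (cv2) and the standard library are available. Lean on these libraries where they do the work, as an engineer would, in place of code of your own. Each camera call takes 0.05 s, during which the arm holds its last target. There are 200 camera calls.

### The job

Pull open the small blue cabinet's top drawer (the one with the orange tab), lay the bicycle pedal flat in the large empty front bay of that drawer, setting it down gently rather than dropping it, then close the drawer fully home without slamming it. Leave everything else on the bench where it is.

Things in the scene. Friction and masses are not known exactly. Their poses are not given: they have to be found in the camera images.
- drawer (a joint): how far the top drawer is pulled out, m: 0 fully shut, 0.18 at its end stop; starts 0 to 0.012. It slides level along the blue cabinet's -x (towards the robot), friction about 1.5 N, damping 6 N per m/s, and stays where it is left
- drawer_pull (a point): grip point of the pull, an upright orange tab 14 mm thick (y), 40 mm tall (z +-20 from here), standing 60 mm out from the drawer's grey front; this point is in mid-thickness, 36 mm out from the front, 24 mm short of the tab's outer end. Moves with the drawer. The cabinet's axes: x into it (away from the robot), z up. Pinch it sideways (y)
- lamp_bar (a point): middle of a fixed round bar 24 mm thick, 316 mm long along the cabinet's y, 116 mm above the pull and, drawer shut, 6 mm farther from the robot than it; a 12 mm post at each end (y +-152) stands on the bench. It bars the shut drawer's pull from above: slope the fingers forward and down, 35 to 42 degrees from vertical, coming from the robot's side
- bay (a point): centre of the floor of the drawer's large front bay, 65.5 mm above the bench; moves with the drawer, axes as the cabinet's. Inside 125 (x) x 140 mm (y), walls 36 to 51 mm high. It is 113.5 mm from drawer_pull in +x and 31 mm in -y. Drawer fully open, it lies 72 mm on the robot's side of the lamp bar, clear for loading from above. What sticks up over the walls jams the drawer
- pedal_center (a point): loose bicycle pedal lying flat on the bench: centre of its black central bar, half-way up, 13 mm above its support. x along the spindle to its free end, z up. The bar is 62 (x) x 22 (y) x 26 mm tall; grip it across y. Beside it are open windows, 33 mm (y 11 to 44) x 52 mm (x), right through, for the fingers
- pedal: the same pedal, about 0.25 kg; origin on its underside, 13 mm below pedal_center, same axes. Aluminium cage plates 20 mm tall at y +-44 to 48 mm (orange reflectors to 50.5), crossbars at x +-28.5. The 14 mm spindle spans x = 31 to 61 mm, so the pedal's middle is x = 15 mm. It fits the bay squarely (spindle along the bay's x or y, either way), not slantwise
- spanner_grip (a point): bystander: small steel spanner, 150 mm long, lying on the bench; middle of its handle
- screwdriver_grip (a point): bystander: blue-handled screwdriver, 180 mm long, lying on the bench; middle of its handle
- spraycan_mid (a point): bystander: standing spray can, 52 mm across, 170 mm tall; half-way up
- jar_mid (a point): bystander: amber glass jar, 68 mm across, 80 mm tall; half-way up
- mug_mid (a point): bystander: steel mug, 80 mm across, 95 mm tall; about half-way up
- cog_mid (a point): bystander: flat steel sprocket ring, 70 mm across, 6 mm thick, lying on the bench (the opened drawer passes about 50 mm above it)
- tin_mid (a point): bystander: red tin box, 60 x 90 x 35 mm, on top of the cabinet, behind the lamp bar; its middle
Not all that is in view belongs to the job. Leave any green look-alike of the pedal alone.

How it is judged:
On the way, in this order (a step that is already met when the one before it is completed fails the run):
1. the drawer is pulled open at least 140 mm (value of joint drawer above 0.14 m), for 0.2 s.
2. the pedal lies flat on the floor of the front bay, let go, with the drawer still open (x of pedal_center in the frame of bay between -0.05 and 0.05 m and y of pedal_center in the frame of bay between -0.05 and 0.05 m and z of pedal_center in the frame of bay between 0.005 and 0.02 m and angle between pedal_center's own z axis and vertical below 0.15 rad and value of joint drawer above 0.1 m and contact force between the fingers and pedal below 0.1 N), for 0.2 s.
At the end, for the whole second after the job is handed in: the drawer is shut to within 4 mm of fully home and the pedal lies at rest in its front bay: its centre within 50 mm of the bay's centre both ways and 5 to 20 mm above the bay's floor, tilted less than 0.15 rad (x of pedal_center in the frame of bay between -0.05 and 0.05 m and y of pedal_center in the frame of bay between -0.05 and 0.05 m and z of pedal_center in the frame of bay between 0.005 and 0.02 m and angle between pedal_center's own z axis and vertical below 0.15 rad and value of joint drawer below 0.004 m and linear speed of pedal below 0.02 m/s); the robot touches nothing.
It fails at once if a bystander is shifted by more than 25 mm (distance of any of spanner_grip, screwdriver_grip, spraycan_mid, jar_mid, mug_mid, cog_mid, tin_mid from where it was at the start of the episode above 0.025 m).
It fails at once if the pedal is dropped (moves faster than 0.6 m/s with no finger touching it, a fall of some 20 mm) (linear speed of pedal above 0.6 m/s and contact force between the fingers and pedal below 0.1 N).
It fails at once if the drawer is slammed (closes faster than 0.4 m/s) (velocity of joint drawer below -0.4 m/s).
It also fails if it takes over 66 s, if anything falls off the work surface, if the arm or the gripper's body presses on something with over 40 N, if the wrist force passes 120 N, or if a joint passes its speed limit or range.

## Working session

There is one attempt and no reset: what is moved stays moved. The work goes in short steps, Python scripts to look and compute and a shell command to move; the robot and the scene stay as the last step left them, time stands still between calls to the robot, and variables do not carry over. Pictures are saved under pics/ and viewed, at most 12 in all, crops included, and the job is handed in when it is done.

```bash
mkdir -p pics; ls; cat > h.py <<'E'
import numpy as np, cv2
from plant import ctrl
from scipy.spatial.transform import Rotation as R
def ray(cam,u,v):
    i=ctrl.camera_info(cam);K=np.array(i["camera_matrix"]);k=i["k1"];T=np.array(i["world_from_camera"])
    d=np.array([(u-K[0,2])/K[0,0],(v-K[1,2])/K[1,1]]);s=d.copy()
    for _ in range(30): s=d/(1+k*(s@s))
    return T[:3,3],T[:3,:3]@np.array([s[0],s[1],1])
def at_z(cam,u,v,z):
    o,d=ray(cam,u,v);return o+d*(z-o[2])/d[2]
def proj(cam,p):
    i=ctrl.camera_info(cam);K=np.array(i["camera_matrix"]);T=np.linalg.inv(np.array(i["world_from_camera"]))
    c=T[:3,:3]@np.asarray(p)+T[:3,3];s=c[:2]/c[2];s=s*(1+i["k1"]*(s@s));return K[0,0]*s[0]+K[0,2],K[1,1]*s[1]+K[1,2]
def tri(a,b):
    (o1,d1),(o2,d2)=ray(*a),ray(*b)
    s=np.linalg.lstsq(np.c_[d1,-d2],o2-o1,rcond=None)[0];p=o1+d1*s[0];q=o2+d2*s[1];return (p+q)/2,np.linalg.norm(p-q)
def snap(cam,name,crop=None,scale=1):
    im=ctrl.read_camera(cam)
    if crop: l,t,r,b=crop;im=im[t:b,l:r]
    cv2.imwrite("pics/"+name+".png",cv2.resize(im[:,:,::-1],None,fx=scale,fy=scale,interpolation=cv2.INTER_CUBIC))
E
python3 - <<'E'
from h import *
np.set_printoptions(precision=4,suppress=True)
snap("top","top0",scale=1.5);snap("side","side0",scale=1.5)
for c in("top","side"):
    print(c,np.array(ctrl.camera_info(c)["world_from_camera"]),ctrl.camera_info(c)["camera_matrix"])
    for th in("drawer_pull","pedal","spanner_grip","screwdriver_grip","spraycan_mid","jar_mid","mug_mid","cog_mid","tin_mid"):
        for r in ctrl.trace(c,th)[:2]:
            ys,xs=np.nonzero(r["region"]);print(th,round(r["confidence"],2),r["bbox"],xs.mean().round(1),ys.mean().round(1))
print(ctrl.state())
E
```

```text
pics
top [[-0.0197 -0.984   0.177   0.3542]
 [-0.9998  0.0211  0.0064 -0.0021]
 [-0.01   -0.1768 -0.9842  1.4777]
 [ 0.      0.      0.      1.    ]] [[473.7788   0.     256.9457]
 [  0.     473.7788 197.6683]
 [  0.       0.       1.    ]]
drawer_pull 0.78 [184.9, 150.8, 240.9, 181.0] 211.2 162.3
drawer_pull 0.21 [282.9, 254.6, 332.9, 273.3] 307.7 263.8
pedal 0.79 [336.6, 205.2, 367.4, 240.1] 353.0 221.9
pedal 0.79 [380.7, 245.5, 411.0, 279.2] 396.5 262.7
spanner_grip 0.64 [283.8, 254.3, 327.7, 272.7] 305.1 263.3
screwdriver_grip 0.6 [165.6, 261.1, 177.4, 288.0] 171.4 273.5
spraycan_mid 0.82 [328.9, 150.7, 356.9, 182.4] 343.8 166.6
jar_mid 0.39 [343.1, 207.9, 366.4, 240.7] 352.9 226.5
mug_mid 0.6 [97.9, 201.8, 141.0, 234.0] 120.4 218.9
cog_mid 0.7 [262.1, 205.8, 282.8, 229.6] 269.0 217.1
tin_mid 0.6 [201.6, 118.0, 234.9, 145.7] 216.9 131.5
side [[ 0.8114 -0.4612  0.359   0.0842]
 [-0.5842 -0.6251  0.5176 -0.7021]
 [-0.0143 -0.6297 -0.7767  1.2097]
 [ 0.      0.      0.      1.    ]] [[466.1663   0.     253.3434]
 [  0.     466.1663 190.8187]
 [  0.       0.       1.    ]]
drawer_pul
[... 547 characters left out ...]
36.0
mug_mid 0.22 [330.6, 219.5, 357.3, 266.7] 341.8 241.9
cog_mid 0.7 [163.9, 120.6, 195.1, 152.2] 179.8 136.3
cog_mid 0.52 [248.3, 217.4, 266.5, 242.5] 256.1 229.6
tin_mid 0.8 [274.3, 123.1, 299.1, 151.0] 287.5 136.9
{'t': 1.0, 'joints': array([ 1.1127,  0.2907, -0.1534,  1.1267,  0.    ,  1.4315]), 'qvel': array([ 0.0008, -0.0003,  0.0004, -0.0001, -0.0011, -0.0006]), 'tau': array([ -0.0017, -53.7038,  33.164 ,   0.0017,  -0.0002,   0.    ]), 'eef_pos': array([0.1646, 0.4986, 0.2313]), 'eef_rot': array([ 0.1587,  0.9873,  0.    , -0.    ]), 'force': array([ 1.0832, -0.294 ,  0.0812]), 'torque': array([-0.0492,  0.0269, -0.0093]), 'gripper_force': 0.0, 'gripper_width': 0.08513283022252803}
```

View pics/top0.png

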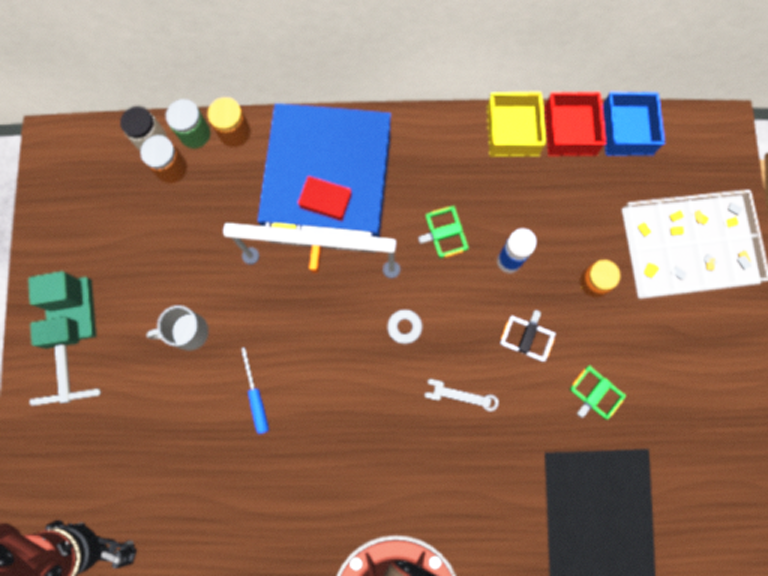

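View pics/side0.png

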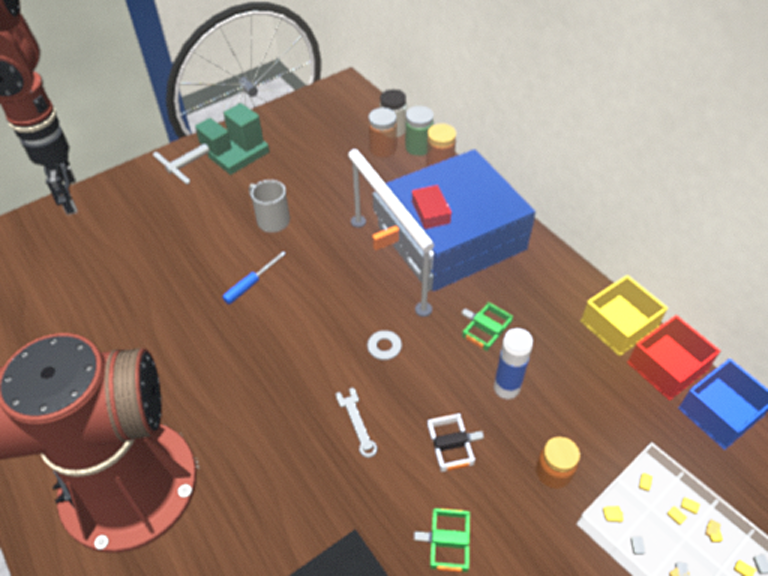

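The top view shows the true (white/black) pedal at (352,224). The orange tab is at (210,170), under the white lamp bar that runs from (150,153) to (263,163). In the side view the pedal is at (303,293) and the tab at (257,158). Green look-alikes are at (298,155) and (399,261) in the top view.

```bash
python3 - <<'E'
from h import *
np.set_printoptions(precision=4,suppress=True)
def orange(cam,box):
    im=ctrl.read_camera(cam);h=cv2.cvtColor(im,cv2.COLOR_RGB2HSV);m=((h[...,0]>8)&(h[...,0]<20)&(h[...,1]>200)&(h[...,2]>190)).astype(np.uint8)
    z=np.zeros_like(m);l,t,r,b=box;z[t:b,l:r]=m[t:b,l:r];return im,z
for cam,box in(("top",(200,155,222,190)),("side",(240,145,275,172))):
    im,z=orange(cam,box);ys,xs=np.nonzero(z);print(cam,"tab",len(xs),xs.mean(),ys.mean(),xs.min(),xs.max(),ys.min(),ys.max())
    print(cv2.minAreaRect(np.c_[xs,ys].astype(np.float32)))
# white bar
P={}
for cam,box in(("top",(140,140,275,175)),("side",(225,95,295,170))):
    im=ctrl.read_camera(cam);l,t,r,b=box;m=np.zeros(im.shape[:2],np.uint8);m[t:b,l:r]=(im[t:b,l:r].min(2)>185)
    n,lab,st,_=cv2.connectedComponentsWithStats(m);k=1+st[1:,4].argmax();ys,xs=np.nonzero(lab==k)
    rc=cv2.minAreaRect(np.c_[xs,ys].astype(np.float32));bp=cv2.boxPoints(rc);print(cam,rc,st[k])
    e=sorted([(np.linalg.norm(bp[i]-bp[(i+1)%4]),(bp[i]+bp[(i+1)%4])/2) for i in range(4)],key=lambda x:x[0])[:2]
    P[cam]=sorted([x[1] for x in e],key=lambda q:q[0]);print(P[cam])
L,_e=tri(("top",*P["top"][0]),("side",*P["side"][0]));Rr,_f=tri(("top",*P["top"][1]),("side",*P["side"][1]))
print("bar",L,Rr,_e,_f,np.linalg.norm(L-Rr),(L+Rr)/2,"yaw of y axis deg",np.degrees(np.arctan2(-(L-Rr)[0],(L-Rr)[1])))
# pedal: black bar
for cam,box in(("top",(338,205,372,242)),("side",(280,272,325,318))):
    im=ctrl.read_camera(cam);l,t,r,b=box;m=np.zeros(im.shape[:2],np.uint8);m[t:b,l:r]=(im[t:b,l:r].max(2)<60)
    n,lab,st,_=cv2.connectedComponentsWithStats(m);k=1+st[1:,4].argmax();ys,xs=np.nonzero(lab==k)
    print(cam,"black",st[k],xs.mean(),ys.mean(),at_z(cam,xs.mean(),ys.mean(),.024),cv2.minAreaRect(np.c_[xs,ys].astype(np.float32)))
    w=np.array([at_z(cam,x,y,.024)[:2] for x,y in zip(xs,ys)]);v=np.linalg.svd(w-w.mean(0))[2][0];print("dir",np.degrees(np.arctan2(v[1],v[0])), np.ptp((w-w.mean(0))@v))
    cv2.imwrite(f"pics/ped_{cam}.png",cv2.resize(im[t-5:b+5,l-5:r+5,::-1],None,fx=8,fy=8,interpolation=cv2.INTER_CUBIC))
a=cv2.imread("pics/ped_top.png");im=ctrl.read_camera("top")[125:200,135:285,::-1]
c=cv2.resize(im,None,fx=5,fy=5,interpolation=cv2.INTER_CUBIC);cv2.imwrite("pics/cab.png",c)
b=cv2.imread("pics/ped_side.png");H=max(a.shape[0],b.shape[0]);o=np.zeros((H,a.shape[1]+b.shape[1],3),np.uint8);o[:a.shape[0],:a.shape[1]]=a;o[:b.shape[0],a.shape[1]:]=b;cv2.imwrite("pics/ped.png",o);print(o.shape)
E
```

```text
top tab 18 210.77777777777777 174.05555555555554 208 212 166 180
((211.0891876220703, 173.33514404296875), (2.573251485824585, 14.557251930236816), 17.102725982666016)<stdin>:7: RuntimeWarning: Mean of empty slice.
  ret = ret.dtype.type(ret / rcount)
Traceback (most recent call last):
ValueError: zero-size array to reduction operation minimum which has no identity
```

```bash
cat > m.py <<'E'
from h import *
np.set_printoptions(precision=4,suppress=True)
def orange(im,box):
    h=cv2.cvtColor(im,cv2.COLOR_RGB2HSV);m=((h[...,0]>5)&(h[...,0]<22)&(h[...,1]>190)&(h[...,2]>140))
    z=np.zeros(m.shape,bool);l,t,r,b=box;z[t:b,l:r]=m[t:b,l:r];return z
def biggest(m):
    n,lab,st,_=cv2.connectedComponentsWithStats(m.astype(np.uint8));k=1+st[1:,4].argmax();ys,xs=np.nonzero(lab==k);return xs,ys,st[k]
def boxm(m,box):
    z=np.zeros(m.shape,bool);l,t,r,b=box;z[t:b,l:r]=m[t:b,l:r];return z
E
python3 - <<'E'
from m import *
T=ctrl.read_camera("top");S=ctrl.read_camera("side");I=dict(top=T,side=S)
for cam,box in(("top",(200,155,222,190)),("side",(240,145,272,170))):
    xs,ys,st=biggest(orange(I[cam],box));print(cam,"tab",st,xs.mean(),ys.mean(),cv2.boxPoints(cv2.minAreaRect(np.c_[xs,ys].astype(np.float32))).tolist())
P={}
for cam,box in(("top",(140,140,275,175)),("side",(225,95,295,170))):
    xs,ys,st=biggest(boxm(I[cam].min(2)>170,box))
    rc=cv2.minAreaRect(np.c_[xs,ys].astype(np.float32));bp=cv2.boxPoints(rc);print(cam,rc,st)
    e=sorted([(np.linalg.norm(bp[i]-bp[(i+1)%4]),(bp[i]+bp[(i+1)%4])/2) for i in range(4)],key=lambda x:x[0])[:2]
    P[cam]=sorted([x[1] for x in e],key=lambda q:q[0]);print(P[cam])
L,e=tri(("top",*P["top"][0]),("side",*P["side"][0]));Q,f=tri(("top",*P["top"][1]),("side",*P["side"][1]))
print("bar",L,Q,e,f,np.linalg.norm(L-Q),(L+Q)/2,"yaw deg",np.degrees(np.arctan2(-(L-Q)[0],(L-Q)[1])))
for cam,box in(("top",(338,205,372,242)),("side",(280,272,325,318))):
    xs,ys,st=biggest(boxm(I[cam].max(2)<70,box))
    w=np.array([at_z(cam,x,y,.024)[:2] for x,y in zip(xs,ys)]);v=np.linalg.svd(w-w.mean(0))[2][0];print(cam,"black",st,w.mean(0),"dir",np.degrees(np.arctan2(v[1],v[0])), np.ptp((w-w.mean(0))@v))
a=cv2.resize(T[200:247,333:377,::-1],(352,376),interpolation=2);b=cv2.resize(S[267:314,278:327,::-1],(392,376),interpolation=2)
cv2.imwrite("pics/ped.png",np.hstack([a,b]))
a=cv2.resize(T[140:190,140:280,::-1],None,fx=5,fy=5,interpolation=2);b=cv2.resize(S[95:215,225:295,::-1],None,fx=2,fy=2,interpolation=2)
o=np.zeros((500,700,3),np.uint8);o[:250]=a;o[250:490,:140]=b;cv2.imwrite("pics/cab.png",o)
E
```

```text
top tab [206 165   8  17  47] 210.68085106382978 174.38297872340425 [[205.19998168945312, 180.60000610351562], [207.53997802734375, 164.22000122070312], [213.8399658203125, 165.1199951171875], [211.49996948242188, 181.5]]Traceback (most recent call last):
  File "<stdin>", line 4, in <module>
  File "m.py", line 7, in biggest
    n,lab,st,_=cv2.connectedComponentsWithStats(m.astype(np.uint8));k=1+st[1:,4].argmax();ys,xs=np.nonzero(lab==k);return xs,ys,st[k]
                                                                        ~~~~~~~~~~~~~~~^^
ValueError: attempt to get argmax of an empty sequence
```

```bash
sed -i 's/>190)&(h\[...,2\]>140/>150)\&(h[...,2]>150/' m.py; cat > a.py <<'E'
from m import *
T=ctrl.read_camera("top");S=ctrl.read_camera("side");I=dict(top=T,side=S)
print(S[158,254:260].tolist())
a=cv2.resize(T[200:247,333:377,::-1],(352,376),interpolation=2);b=cv2.resize(S[267:314,278:327,::-1],(392,376),interpolation=2)
cv2.imwrite("pics/ped.png",np.hstack([a,b]))
a=cv2.resize(T[140:190,140:280,::-1],None,fx=5,fy=5,interpolation=2);b=cv2.resize(S[95:215,225:295,::-1],None,fx=3,fy=3,interpolation=2)
o=np.zeros((600,700,3),np.uint8);o[:250]=a;o[250:600,:210]=b[:350]
o[250:600,220:620]=cv2.resize(S[145:180,245:285,::-1],(400,350),interpolation=2);cv2.imwrite("pics/cab.png",o)
P={}
for cam,box in(("top",(140,140,275,175)),("side",(225,95,295,170))):
    xs,ys,st=biggest(boxm(I[cam].min(2)>170,box))
    rc=cv2.minAreaRect(np.c_[xs,ys].astype(np.float32));bp=cv2.boxPoints(rc);print(cam,rc,st)
    e=sorted([(np.linalg.norm(bp[i]-bp[(i+1)%4]),(bp[i]+bp[(i+1)%4])/2) for i in range(4)],key=lambda x:x[0])[:2]
    P[cam]=sorted([x[1] for x in e],key=lambda q:q[0]);print(P[cam])
L,e=tri(("top",*P["top"][0]),("side",*P["side"][0]));Q,f=tri(("top",*P["top"][1]),("side",*P["side"][1]))
print("bar",L,Q,e,f,np.linalg.norm(L-Q),(L+Q)/2,"yaw deg",np.degrees(np.arctan2(-(L-Q)[0],(L-Q)[1])))
for cam,box in(("top",(338,205,372,242)),("side",(280,272,325,318))):
    xs,ys,st=biggest(boxm(I[cam].max(2)<70,box))
    w=np.array([at_z(cam,x,y,.024)[:2] for x,y in zip(xs,ys)]);v=np.linalg.svd(w-w.mean(0))[2][0];print(cam,"black",st,w.mean(0),"dir",np.degrees(np.arctan2(v[1],v[0])), np.ptp((w-w.mean(0))@v))
for cam,box in(("top",(200,155,222,190)),("side",(240,145,272,170))):
    xs,ys,st=biggest(orange(I[cam],box));print(cam,"tab",st,xs.mean(),ys.mean(),cv2.boxPoints(cv2.minAreaRect(np.c_[xs,ys].astype(np.float32))).tolist())
E
python3 a.py
```

```text
[[232, 130, 78], [203, 114, 75], [182, 102, 71], [170, 98, 71], [167, 97, 71], [168, 101, 71]]
top ((206.10032653808594, 156.46810913085938), (114.91650390625, 12.745460510253906), 5.552970886230469) [ 149  148  115   21 1253]
[array([148.9117, 150.9081], dtype=float32), array([263.2889, 162.0281], dtype=float32)]
side ((260.5759582519531, 134.72952270507812), (87.7829360961914, 11.070977210998535), 51.709835052490234) [232  99  57  71 820]
[array([233.3789, 100.2799], dtype=float32), array([287.773 , 169.1792], dtype=float32)]
bar [0.7158 0.3049 0.2178] [ 0.6874 -0.0133  0.1855] 0.007152487136517225 0.001232422322400182 0.3211520783889552 [0.7016 0.1458 0.2016] yaw deg -5.108478481355863
top black [346 218   6  13  17] [ 0.5274 -0.2752] dir 155.82988364696502 0.04092992025353705
side black [289 294  21   6  61] [ 0.5154 -0.2933] dir -30.808939405361937 0.055599788817939
top tab [205 164   9  18  73] 209.013698630137 173.04109589041096 [[204.30772399902344, 180.53848266601562], [206.46156311035156, 163.30770874023438], [213.7230987548828, 164.21539306640625], [211.5692596435547, 181.4461669921875]]
side tab [248 152  18  14  90] 254.17777777777778 158.56666666666666 [[246.8824005126953, 155.52943420410156], [264.5294494628906, 151.11766052246094], [267.00006103515625, 161.00001525878906], [249.35299682617188, 165.4117889404297]]
```

View pics/ped.png

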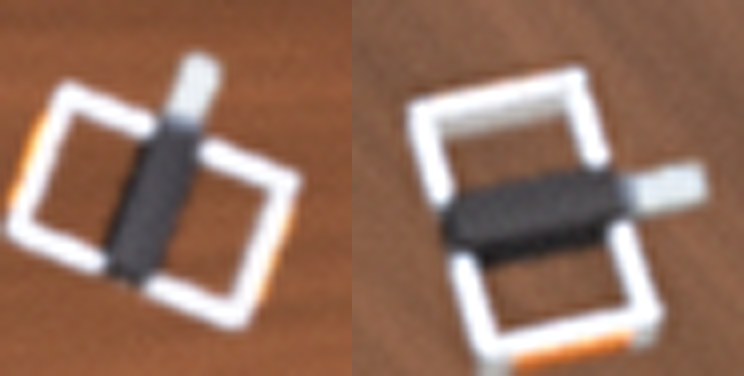

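View pics/cab.png

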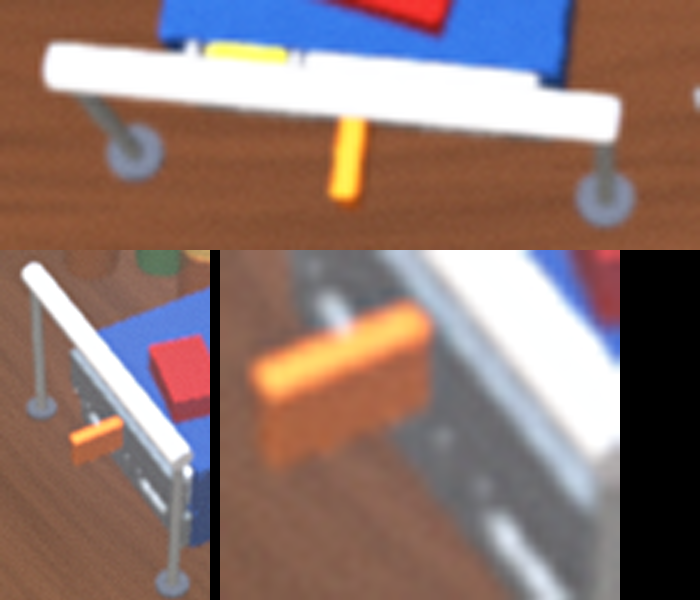

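The crops show clear keypoints. I'll fit the cabinet and pedal poses to them: the bar ends, post feet, tab corners, and the pedal's cage corners and spindle.

```bash
cat > fit.py <<'E'
from m import *
from scipy.optimize import least_squares
c5=lambda x,y:("top",x/5+140-.4,y/5+140-.4); c3=lambda x,y:("side",x/3+225-.33,(y-250)/3+95-.33); c10=lambda x,y:("side",(x-220)/10+245-.45,(y-250)/10+145-.45)
obs=[]
def model(p):
    px,py,pz,yaw,d,by=p;X=np.array([np.cos(yaw),np.sin(yaw),0]);Y=np.array([-np.sin(yaw),np.cos(yaw),0]);Z=np.array([0,0,1])
    q=np.array([px,py,pz]);m=q+X*(d+.006)+Y*by+Z*.116
    g=lambda y:np.r_[(m+Y*y)[:2],0.003]
    return [(c5(46,66),m+Y*.158),(c5(618,116),m-Y*.158),(c3(31,273),m+Y*.158),(c3(183,453),m-Y*.158),
     (c5(133,155),g(.152)),(c5(605,202),g(-.152)),(c3(40,406),g(.152)),(c3(172,582),g(-.152)),
     (c10(262,385),q-X*.024+Z*.02),(c10(425,312),q+X*.036+Z*.02),(c10(271,465),q-X*.024-Z*.02),(c5(344,201),q-X*.024-Z*.02),(c5(352,122),q+Z*.02-Y*.0+X*.0)][:12]
f=lambda p:np.concatenate([np.array(proj(o[0],w))-o[1:] for o,w in model(p)])
r=least_squares(f,[.65,.13,.09,0,0.005,0],loss="soft_l1");print(r.x,np.degrees(r.x[3]));print(f(r.x).reshape(-1,2).round(1).tolist())
t8=lambda x,y:("top",x/8+333-.44,y/8+200-.44);s8=lambda x,y:("side",(x-352)/8+278-.44,y/8+267-.44)
def pm(p):
    x,y,a=p;M=R.from_euler("z",a).as_matrix();o=np.array([x,y,0]);w=lambda *v:o+M@np.array(v)
    e=.0305
    return [(t8(68,80),w(e,.048,.023)),(t8(300,178),w(e,-.048,.023)),(t8(238,330),w(-e,-.048,.023)),(t8(8,235),w(-e,.048,.023)),(t8(203,55),w(.061,0,.018)),
     (s8(410,102),w(-e,.048,.023)),(s8(582,70),w(e,.048,.023)),(s8(660,318),w(e,-.048,.023)),(s8(487,352),w(-e,-.048,.023)),(s8(706,182),w(.061,0,.015))]
f2=lambda p:np.concatenate([np.array(proj(o[0],w))-o[1:] for o,w in pm(p)])
r2=least_squares(f2,[.52,-.28,-.3],loss="soft_l1");print("pedal",r2.x,np.degrees(r2.x[2]));print(f2(r2.x).reshape(-1,2).round(1).tolist())
E
python3 fit.py
```

```text
[ 0.6855  0.1476  0.0928 -0.1151  0.0064  0.0011] -6.591947353706747
[[0.6, 0.1], [-1.2, 0.0], [-0.3, -0.1], [-0.2, 1.8], [-0.2, -0.4], [-0.5, -1.3], [0.1, 0.8], [0.0, 0.4], [0.3, -0.9], [0.2, -0.3], [-0.3, -0.6], [1.0, 1.1]]
pedal [ 0.5246 -0.2847 -0.4142] -23.73062232506088
[[-0.2, 0.2], [-0.6, -0.4], [0.4, -1.2], [0.3, -1.1], [0.3, 0.5], [0.5, 0.3], [-0.3, 0.2], [-0.3, -0.2], [-0.3, 0.0], [-0.8, 0.3]]
```

```bash
cat > go.py <<'E'
from h import *
np.set_printoptions(precision=3,suppress=True)
PULL=np.array([.6855,.1476,.0928]);YAW=-.1151
X=np.array([np.cos(YAW),np.sin(YAW),0]);Y=np.array([-np.sin(YAW),np.cos(YAW),0]);Z=np.array([0,0,1.])
def ori(yaw,tilt_deg=0):  # tool y at yaw from world y; tilt: fingers slope forward
    c,s=np.cos(yaw),np.sin(yaw);x=np.array([-c,-s,0]);y=np.array([-s,c,0]);M=np.c_[x,y,[0,0,-1]]
    return R.from_matrix(M)*R.from_euler("y",-tilt_deg,degrees=True)
def delta(p,rot):
    s=ctrl.state();r0=R.from_quat(s["eef_rot"]);d=np.asarray(p)-s["eef_pos"]
    print("turn units",(r0.inv()*rot).as_rotvec(degrees=True)/6,"| shift units now-axes",r0.inv().apply(d)/.025,"goal-axes",rot.inv().apply(d)/.025)
    print("t",s["t"],"pos",s["eef_pos"],"w",s["gripper_width"],"F",s["force"],s["gripper_force"])
E
python3 - <<'E'
from go import *
r=ori(YAW,38);z=r.apply([0,0,1]);g=PULL-.004*X+.019*z
print(g,z);delta(g-.12*z,ori(YAW));delta(g-.12*z,r)
E
```

```text
[0.693 0.147 0.078] [ 0.612 -0.071 -0.788]
turn units [-0.     0.    -1.945] | shift units now-axes [-21.595  -7.336   2.357] goal-axes [-19.665 -11.552   2.356]
t 1.3 pos [0.165 0.499 0.231] w 0.08541970200636297 F [ 0.491  0.093 -0.825] 0.0
turn units [-0.645 -6.311 -1.873] | shift units now-axes [-21.595  -7.336   2.357] goal-axes [-14.046 -11.552  13.964]
t 1.3 pos [0.165 0.499 0.231] w 0.08541970200636297 F [ 0.491  0.093 -0.825] 0.0
```

```bash

python3 -m handwheel '[[-1,-0.4,0,0,0,-0.39,100],[-1,-0.4,0,0,0,-0.39,100],[-1,-0.4,0,0,0,-0.39,100],[-1,-0.4,0,0,0,-0.39,100],[-1,-0.4,0,0,0,-0.39,100]]'
python3 -m handwheel '[[-1,-0.6,0,0,0,0,100],[-1,-0.6,0,0,0,0,100],[-1,-0.6,0,0,0,0,100],[-1,-0.6,0,0,0,0,100],[-1,-0.6,0,0,0,0,100]]'
python3 -m handwheel '[[0,-0.6,0,0,-1,0,100],[0,-0.6,0,0,-1,0,100],[0,-0.6,0,0,-1,0,100],[0,-0.6,0,0,-1,0,100],[0,-0.6,0,0,-1,0,100]]'
python3 - <<'E'
from go import *
r=ori(YAW,38);z=r.apply([0,0,1]);g=PULL-.004*X+.019*z
delta(g-.12*z,r)
E
```

```text
t: 1.72
eef_pos: [0.2749, 0.4198, 0.2314]
eef_rot: [0.056, 0.998, 0.0, 0.0]
force: [-0.3, 0.0, 0.1]
gripper_width: 0.0855
gripper_force: 0.0
t: 2.13
eef_pos: [0.3908, 0.3309, 0.2314]
eef_rot: [0.057, 0.998, 0.0, 0.0]
force: [0.5, 0.8, -0.2]
gripper_width: 0.0853
gripper_force: 0.0
t: 2.55
eef_pos: [0.3813, 0.2566, 0.2321]
eef_rot: [0.056, 0.964, -0.014, 0.261]
force: [-0.8, 1.0, 0.3]
gripper_width: 0.0853
gripper_force: 0.0
turn units [ 0.009 -1.278 -0.011] | shift units now-axes [-7.378 -2.934  7.078] goal-axes [-6.364 -2.934  8.002]
t 2.55 pos [0.381 0.257 0.232] w 0.08527038570925417 F [-0.752  0.994  0.263] 0.0
```

```bash

python3 -m handwheel '[[-0.9,-0.5,0.8,0,-0.64,0,100],[-0.9,-0.5,0.9,0,-0.64,0,100],[-0.9,-0.5,0.9,0,0,0,100],[-0.9,-0.5,0.9,0,0,0,100],[-0.9,-0.5,0.9,0,0,0,100]]'
python3 -m handwheel '[[-0.9,-0.4,1,0,0,0,100],[-0.9,0,1,0,0,0,100],[0,0,0.8,0,0,0,100],[0,0,0.8,0,0,0,100],[0,0,0,0,0,0,100]]'
python3 - <<'E'
from go import *
r=ori(YAW,38);z=r.apply([0,0,1]);g=PULL-.004*X+.019*z
delta(g,r)
im=np.hstack([cv2.resize(ctrl.read_camera("top")[120:220,140:270],(400,308),interpolation=2),cv2.resize(ctrl.read_camera("side")[95:195,210:340],(400,308),interpolation=2)])
cv2.imwrite("pics/pre.png",im[:,:,::-1])
E
```

```text
t: 2.97
eef_pos: [0.5292, 0.1768, 0.207]
eef_rot: [0.054, 0.945, -0.018, 0.323]
force: [0.5, 0.7, -0.5]
gripper_width: 0.0857
gripper_force: 0.0
t: 3.38
eef_pos: [0.6175, 0.1561, 0.1602]
eef_rot: [0.055, 0.945, -0.019, 0.321]
force: [-0.7, 0.2, -0.7]
gripper_width: 0.0856
gripper_force: 0.0
turn units [-0.015 -0.086 -0.   ] | shift units now-axes [-0.414 -0.02   4.468] goal-axes [-0.374 -0.027  4.471]
t 3.3833 pos [0.618 0.156 0.16 ] w 0.08562545807171237 F [-0.66   0.206 -0.682] 0.0
```

View pics/pre.png

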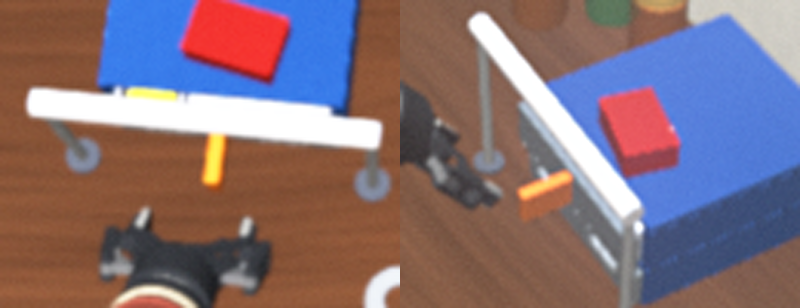

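The pre-grasp picture shows the open fingers straddling the tab's line. After allowing for perspective they are within about 2 mm, and well clear of the lamp bar. Next I advance and pinch.

```bash

python3 -m handwheel '[[-0.1,0,0.9,0,-0.08,0,100],[-0.1,0,0.9,0,0,0,100],[-0.1,0,0.9,0,0,0,100],[-0.1,0,0.9,0,0,0,100],[0,0,0.8,0,0,0,100]]'
python3 -m handwheel '[[0,0,0,0,0,0,0],[0,0,0,0,0,0,0],[0,0,0,0,0,0,0],[0,0,0,0,0,0,0],[0,0,0,0,0,0,0]]' 50
python3 - <<'E'
from go import *
r=ori(YAW,38);z=r.apply([0,0,1]);g=PULL-.004*X+.019*z
delta(g,r);delta(ctrl.state()["eef_pos"]-.170*X,r)
E
```

```text
t: 3.9
eef_pos: [0.6935, 0.1492, 0.0839]
eef_rot: [0.054, 0.943, -0.018, 0.327]
force: [-0.3, 0.6, -0.5]
gripper_width: 0.0855
gripper_force: 0.0
t: 4.32
eef_pos: [0.6924, 0.149, 0.0843]
eef_rot: [0.054, 0.943, -0.018, 0.327]
force: [-0.7, -0.0, -0.3]
gripper_width: 0.0254
gripper_force: 0.0
turn units [0.01  0.042 0.005] | shift units now-axes [ 0.129 -0.089  0.229] goal-axes [ 0.128 -0.089  0.23 ]
t 4.3167 pos [0.692 0.149 0.084] w 0.02538397962470218 F [-0.713 -0.028 -0.316] 0.0
turn units [0.01  0.042 0.005] | shift units now-axes [ 5.34   0.007 -4.21 ] goal-axes [ 5.358 -0.    -4.186]
t 4.3167 pos [0.692 0.149 0.084] w 0.02538397962470218 F [-0.713 -0.028 -0.316] 0.0
```

```bash

python3 -m handwheel '[[0,0,0,0,0,0,0],[0,0,0,0,0,0,0],[0,0,0,0,0,0,0],[0,0,0,0,0,0,0],[0,0,0,0,0,0,0]]' 60
python3 -m handwheel '[[0.2,0,-0.16,0,0,0,0],[0.3,0,-0.24,0,0,0,0],[0.4,0,-0.31,0,0,0,0],[0.4,0,-0.31,0,0,0,0],[0.4,0,-0.31,0,0,0,0]]'
```

```text
t: 4.73
eef_pos: [0.693, 0.1476, 0.0842]
eef_rot: [0.055, 0.943, -0.02, 0.327]
force: [-1.9, -4.2, 5.7]
gripper_width: 0.0133
gripper_force: 60.2
t: 5.15
eef_pos: [0.6393, 0.1542, 0.0842]
eef_rot: [0.055, 0.943, -0.019, 0.328]
force: [2.4, -3.2, 3.4]
gripper_width: 0.0133
gripper_force: 60.8
```

```bash

python3 -m handwheel '[[0.5,0,-0.39,0,0,0,0],[0.5,0,-0.39,0,0,0,0],[0.5,0,-0.39,0,0,0,0],[0.5,0,-0.39,0,0,0,0],[0.5,0,-0.39,0,0,0,0]]'
python3 -m handwheel '[[0.4,0,-0.31,0,0,0,0],[0.3,0,-0.24,0,0,0,0],[0.3,0,-0.24,0,0,0,0],[0,0,0,0,0,0,0],[0,0,0,0,0,0,0]]'
python3 -m handwheel '[[0,0,0,0,0,0,60],[0,0,0,0,0,0,100],[0,0,0,0,0,0,100],[0,0,0,0,0,0,100],[0,0,0,0,0,0,100]]'
python3 - <<'E'
from go import *
s=ctrl.state();print((s["eef_pos"]-[.693,.1476,.0842])@X,(s["eef_pos"]-[.693,.1476,.0842])@Y)
E
```

```text
t: 5.57
eef_pos: [0.5607, 0.1637, 0.0842]
eef_rot: [0.055, 0.943, -0.019, 0.328]
force: [2.5, -2.0, 4.9]
gripper_width: 0.0131
gripper_force: 60.9
t: 5.98
eef_pos: [0.5289, 0.1676, 0.0842]
eef_rot: [0.054, 0.943, -0.019, 0.328]
force: [-2.5, -2.5, 9.6]
gripper_width: 0.0134
gripper_force: 61.9
t: 6.4
eef_pos: [0.5282, 0.1675, 0.0822]
eef_rot: [0.054, 0.944, -0.019, 0.326]
force: [-0.5, -0.4, -0.2]
gripper_width: 0.073
gripper_force: 0.0
-0.16595978928711735 0.0008491785454689989
```

```bash

python3 -m handwheel '[[0,0,-0.8,0,0,0,100],[0,0,-1,0,0,0,100],[0,0,-1,0,0,0,100],[0,0,-1,0,0,0,100],[0,0,-1,0,0,0,100]]'
python3 -m handwheel '[[0,0,-1,0,1,0,100],[0,-0.8,-1,0,1,0,100],[0,-1,0,0,1,0,100],[0,-1,0,0,1,0,100],[0,-1,0,0,1,0,100]]'
python3 -m handwheel '[[0,-1,0,0,1,0,100],[0,-1,0,0,0.3,0,100],[0,-1,0,0,0,0.5,100],[0,-1,0,0,0,0.5,100],[0,-1,0,0,0,0.5,100]]'
python3 - <<'E'
from go import *
print("can",at_z("top",343.8,160,.17),at_z("side",341.6,222,.17),"jar",at_z("side",371.6,300,.08))
a=-.4142;px=np.array([np.cos(a),np.sin(a),0]);g=np.array([.5246,-.2847,0])+.004*px
delta(g+[0,0,.12],ori(a))
snap("top","open0",(130,110,450,290),2.4)
E
```

```text
t: 6.82
eef_pos: [0.4537, 0.1757, 0.1773]
eef_rot: [0.054, 0.944, -0.019, 0.326]
force: [0.6, 0.3, 0.7]
gripper_width: 0.0855
gripper_force: 0.0
t: 7.23
eef_pos: [0.4232, 0.0875, 0.2089]
eef_rot: [0.056, 0.994, -0.005, 0.093]
force: [2.2, 0.3, 0.5]
gripper_width: 0.0854
gripper_force: 0.0
t: 7.65
eef_pos: [0.4052, -0.037, 0.2067]
eef_rot: [0.136, 0.99, -0.0, 0.026]
force: [0.5, 0.4, 1.4]
gripper_width: 0.0853
gripper_force: 0.0
can [ 0.693 -0.244  0.17 ] [ 0.694 -0.24   0.17 ] jar [ 0.641 -0.432  0.08 ]
turn units [0.102 0.486 1.341] | shift units now-axes [-7.25  -8.296  3.788] goal-axes [-8.521 -7.147  3.469]
t 7.65 pos [ 0.405 -0.037  0.207] w 0.08529239438896061 F [0.533 0.423 1.362] 0.0
```

View pics/open0.png

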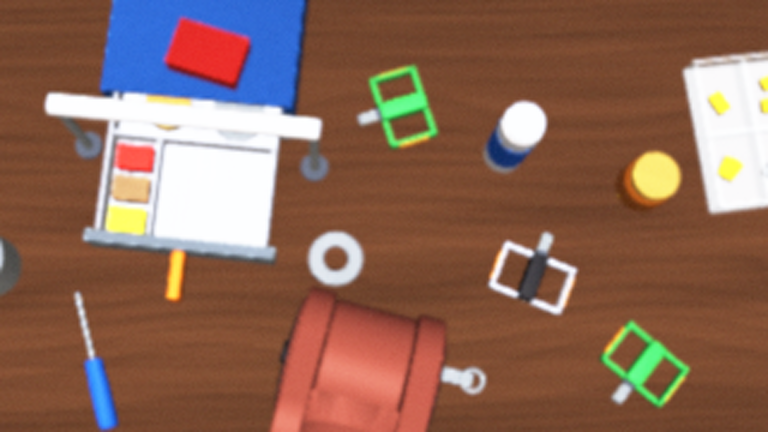

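The drawer is open and the empty white bay is centred near (219,191) in full-frame pixels. The pedal is undisturbed at (352,224).

```bash

python3 -m handwheel '[[-1,-1,0,0.05,0.24,0.67,55],[-1,-1,0,0.05,0.24,0.67,55],[-1,-1,0,0,0,0,55],[-1,-1,0,0,0,0,55],[-1,-1,0,0,0,0,55]]'
python3 -m handwheel '[[-1,-1,0.5,0,0,0,55],[-0.8,-0.5,0.8,0,0,0,55],[0,0,0.8,0,0,0,55],[0,0,0,0,0,0,55],[0,0,0,0,0,0,55]]'
python3 - <<'E'
from go import *
print("bay from picture",at_z("top",219.4,191,.0655))
a=-.4142;px=np.array([np.cos(a),np.sin(a),0]);g=np.array([.5246,-.2847,0])+.004*px
delta(g+[0,0,.05],ori(a))
E
```

```text
t: 8.12
eef_pos: [0.477, -0.1988, 0.2085]
eef_rot: [0.204, 0.979, 0.0, 0.0]
force: [0.8, -0.3, 0.2]
gripper_width: 0.0471
gripper_force: 0.0
t: 8.53
eef_pos: [0.5018, -0.2488, 0.1554]
eef_rot: [0.204, 0.979, 0.001, -0.001]
force: [-0.0, -0.8, 0.8]
gripper_width: 0.0467
gripper_force: 0.0
bay from picture [0.631 0.121 0.065]
turn units [ 0.008 -0.02   0.026] | shift units now-axes [-1.579 -0.956  4.213] goal-axes [-1.573 -0.948  4.217]
t 8.5333 pos [ 0.502 -0.249  0.155] w 0.04670879051494933 F [-0.021 -0.799  0.755] 0.0
```

```bash

python3 -m handwheel '[[-0.8,-0.5,0.6,0,0,0,55],[-0.8,-0.45,0.9,0,0,0,55],[0,0,0.9,0,0,0,55],[0,0,0.9,0,0,0,55],[0,0,0.9,0,0,0,55]]'
python3 - <<'E'
from go import *
a=-.4142;px=np.array([np.cos(a),np.sin(a),0]);g=np.array([.5246,-.2847,0])+.004*px
delta(g+[0,0,.004],ori(a))
im=np.hstack([cv2.resize(ctrl.read_camera("top")[190:250,320:385],(400,369),interpolation=2),cv2.resize(ctrl.read_camera("side")[260:320,270:335],(400,369),interpolation=2)])
cv2.imwrite("pics/pg.png",im[:,:,::-1])
E
```

```text
t: 8.95
eef_pos: [0.531, -0.2871, 0.0523]
eef_rot: [0.204, 0.979, -0.0, 0.002]
force: [0.0, -0.2, 0.7]
gripper_width: 0.0473
gripper_force: 0.0
turn units [-0.002  0.031  0.036] | shift units now-axes [ 0.12  -0.013  1.931] goal-axes [ 0.113 -0.014  1.931]
t 8.95 pos [ 0.531 -0.287  0.052] w 0.04733263152968183 F [ 0.028 -0.192  0.698] 0.0
```

View pics/pg.png

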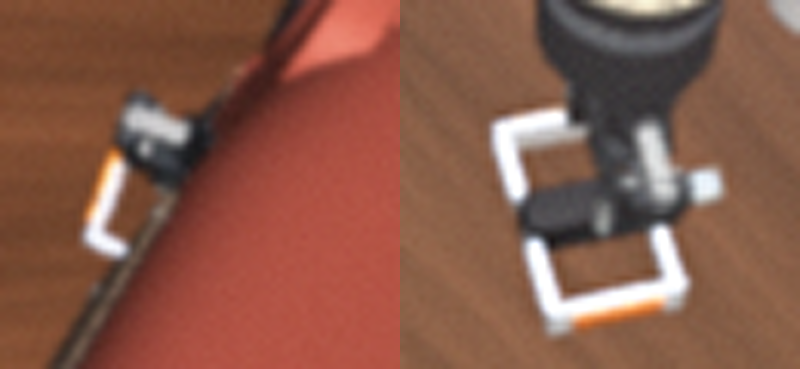

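In the side view the fingers hover over the two windows, one on each side of the black bar. Next I descend and grip.

```bash

python3 -m handwheel '[[0.1,0,0.5,0,0,0,55],[0,0,0.5,0,0,0,55],[0,0,0.4,0,0,0,55],[0,0,0.3,0,0,0,55],[0,0,0.2,0,0,0,55]]'
python3 -m handwheel '[[0,0,0,0,0,0,55],[0,0,0,0,0,0,0],[0,0,0,0,0,0,0],[0,0,0,0,0,0,0],[0,0,0,0,0,0,0]]' 40
python3 -m handwheel '[[0,0,0,0,0,0,0],[0,0,0,0,0,0,0],[0,0,-0.1,0,0,0,0],[0,0,-0.3,0,0,0,0],[0,0,-0.6,0,0,0,0]]' 60
```

```text
t: 9.47
eef_pos: [0.5284, -0.2863, 0.0045]
eef_rot: [0.204, 0.979, -0.0, 0.001]
force: [0.3, -0.2, -0.7]
gripper_width: 0.0468
gripper_force: 0.0
t: 9.88
eef_pos: [0.5285, -0.2866, 0.0048]
eef_rot: [0.204, 0.979, -0.0, 0.001]
force: [-1.0, 1.4, 6.0]
gripper_width: 0.0213
gripper_force: 40.9
t: 10.3
eef_pos: [0.5265, -0.2854, 0.0279]
eef_rot: [0.204, 0.979, 0.001, -0.001]
force: [-0.7, 0.5, -1.9]
gripper_width: 0.0208
gripper_force: 58.8
```

```bash

python3 -m handwheel '[[0,0,-1,0,0,0,0],[0,0,-1,0,0,0,0],[0,0,-1,0,0,0,0],[0,0,-1,0,0,0,0],[0,0,-1,0,0,0,0]]'
python3 -m handwheel '[[0,0,-0.6,0,0,-0.57,0],[0,0,0,0,0,-0.57,0],[0,0,0,0,0,-0.57,0],[0,0,0,0,0,-0.57,0],[0,0,0,0,0,-0.57,0]]'
python3 - <<'E'
from go import *
t=np.array([.630,.122,0])-.016*X+[0,0,.16]
delta(t,ori(YAW))
snap("side","lift",(200,120,400,320),2.5)
E
```

```text
t: 10.72
eef_pos: [0.5273, -0.286, 0.1554]
eef_rot: [0.204, 0.979, -0.0, 0.0]
force: [-0.1, 0.2, -3.2]
gripper_width: 0.0212
gripper_force: 58.9
t: 11.13
eef_pos: [0.5274, -0.2861, 0.1693]
eef_rot: [0.055, 0.998, -0.0, 0.0]
force: [0.2, -0.0, -3.7]
gripper_width: 0.0209
gripper_force: 59.0
turn units [-0.001  0.008  0.05 ] | shift units now-axes [-1.649 16.678  0.37 ] goal-axes [-1.562 16.686  0.371]
t 11.1333 pos [ 0.527 -0.286  0.169] w 0.020902462661754502 F [ 0.165 -0.034 -3.71 ] 58.97510468959808
```

View pics/lift.png

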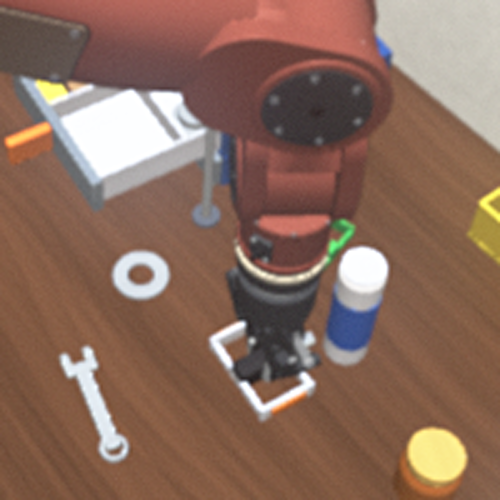

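The pedal is held level at crop (262,370), clear of the can. Next I carry it over the bay.

```bash

python3 -m handwheel '[[0,0.5,0,0,0,0,0],[0,0.9,0,0,0,0,0],[0,1,0,0,0,0,0],[0,1,0,0,0,0,0],[0,1,0,0,0,0,0]]'
python3 -m handwheel '[[0,1,0,0,0,0,0],[0,1,0,0,0,0,0],[0,1,0,0,0,0,0],[0,1,0,0,0,0,0],[0,1,0,0,0,0,0]]'
python3 -m handwheel '[[0,1,0,0,0,0,0],[0,1,0,0,0,0,0],[0,1,0,0,0,0,0],[0,1,0,0,0,0,0],[0,1,0,0,0,0,0]]'
python3 -m handwheel '[[0,0.9,0,0,0,0,0],[0,0.7,0,0,0,0,0],[0,0.5,0,0,0,0,0],[0,0,0,0,0,0,0],[0,0,0,0,0,0,0]]'
python3 - <<'E'
from go import *
t=np.array([.630,.122,0])-.016*X+[0,0,.16]
delta(t,ori(YAW))
E
```

```text
t: 11.6
eef_pos: [0.5398, -0.1752, 0.169]
eef_rot: [0.058, 0.998, 0.0, 0.0]
force: [0.8, -0.3, -3.5]
gripper_width: 0.0206
gripper_force: 59.1
t: 12.02
eef_pos: [0.5537, -0.0508, 0.1691]
eef_rot: [0.057, 0.998, -0.0, 0.0]
force: [0.3, -0.5, -3.2]
gripper_width: 0.0206
gripper_force: 59.1
t: 12.43
eef_pos: [0.5676, 0.0733, 0.169]
eef_rot: [0.057, 0.998, -0.0, 0.0]
force: [0.9, 0.4, -3.0]
gripper_width: 0.0208
gripper_force: 59.1
t: 12.85
eef_pos: [0.5738, 0.1241, 0.1688]
eef_rot: [0.056, 0.998, -0.0, 0.0]
force: [-0.1, 0.2, -2.6]
gripper_width: 0.0206
gripper_force: 59.2
turn units [-0.006  0.008  0.025] | shift units now-axes [-1.603  0.17   0.353] goal-axes [-1.603  0.174  0.351]
t 12.85 pos [0.574 0.124 0.169] w 0.02058367449761113 F [-0.148  0.16  -2.624] 59.18952941894531
```

```bash

python3 -m handwheel '[[-0.5,0.09,0,0,0,0,0],[-0.6,0.08,0,0,0,0,0],[-0.5,0,0.3,0,0,0,0],[0,0,0.5,0,0,0,0],[0,0,0.5,0,0,0,0]]'
python3 -m handwheel '[[0,0,0.5,0,0,0,0],[0,0,0.4,0,0,0,0],[0,0,0.3,0,0,0,0],[0,0,0,0,0,0,0],[0,0,0,0,0,0,0]]'
python3 - <<'E'
from go import *
t=np.array([.630,.122,0])-.016*X+[0,0,.0715]
delta(t,ori(YAW))
snap("side","inbay",(200,90,340,210),4)
E
```

```text
t: 13.27
eef_pos: [0.6153, 0.122, 0.1362]
eef_rot: [0.058, 0.998, -0.0, 0.001]
force: [-0.6, 1.0, -4.0]
gripper_width: 0.0206
gripper_force: 59.3
t: 13.68
eef_pos: [0.6143, 0.123, 0.1064]
eef_rot: [0.057, 0.998, -0.0, 0.0]
force: [-0.3, -0.2, -3.1]
gripper_width: 0.0207
gripper_force: 59.2
turn units [-0.004  0.008  0.016] | shift units now-axes [0.014 0.035 1.395] goal-axes [0.013 0.034 1.395]
t 13.6833 pos [0.614 0.123 0.106] w 0.02066482051388888 F [-0.263 -0.213 -3.097] 59.21989023685455
```

View pics/inbay.png

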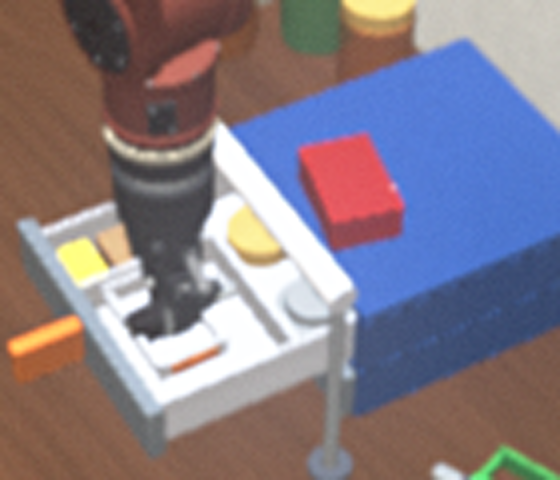

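The pedal sits square within the bay walls, around crop (180,330), so I lower it.

```bash

python3 -m handwheel '[[0,0,0.4,0,0,0,0],[0,0,0.3,0,0,0,0],[0,0,0.3,0,0,0,0],[0,0,0.2,0,0,0,0],[0,0,0.1,0,0,0,0]]'
python3 -m handwheel '[[0,0,0.08,0,0,0,0],[0,0,0.04,0,0,0,0],[0,0,0,0,0,0,0],[0,0,0,0,0,0,0],[0,0,0,0,0,0,0]]'
```

```text
t: 14.15
eef_pos: [0.6138, 0.1233, 0.0726]
eef_rot: [0.056, 0.998, -0.0, -0.0]
force: [-0.5, -0.3, -2.9]
gripper_width: 0.0206
gripper_force: 59.3
t: 14.57
eef_pos: [0.6148, 0.1233, 0.0712]
eef_rot: [0.056, 0.998, -0.0, 0.001]
force: [-0.2, -0.6, -2.5]
gripper_width: 0.0209
gripper_force: 59.3
```

```bash

python3 -m handwheel '[[0,0,0.04,0,0,0,0],[0,0,0.03,0,0,0,0],[0,0,0,0,0,0,0],[0,0,0,0,0,0,0],[0,0,0,0,0,0,0]]' 25
python3 -m handwheel '[[0,0,0,0,0,0,30],[0,0,0,0,0,0,35],[0,0,0,0,0,0,45],[0,0,0,0,0,0,52],[0,0,0,0,0,0,52]]'
python3 -m handwheel '[[0,0,0,0,0,0,52],[0,0,-0.2,0,0,0,52],[0,0,-0.5,0,0,0,52],[0,0,-0.6,0,0,0,52],[0,0,-0.8,0,0,0,52]]'
python3 -m handwheel '[[0,0,-1,0,0,0,52],[0,0,-0.8,0,0,0,52],[1,0,-0.4,0,0,0,52],[1,0,0,0,0,0,52],[1,0,0,0,0,0,52]]'
python3 -m handwheel '[[1,0,0,0,0,0,52],[1,0,0,0,-1,0,52],[1,0,0,0,-1,0,52],[1,0,0,0,-1,0,52],[1,0,0,0,-1,0,52]]'
python3 - <<'E'
from go import *
r=ori(YAW,38);z=r.apply([0,0,1]);g=PULL-.166*X-.004*X+.019*z
delta(g-.1*z,r)
im=np.hstack([cv2.resize(ctrl.read_camera("top")[140:240,170:270],(400,400),interpolation=2),cv2.resize(ctrl.read_camera("side")[110:210,200:300],(400,400),interpolation=2)])
cv2.imwrite("pics/placed.png",im[:,:,::-1])
E
```

```text
t: 14.98
eef_pos: [0.6155, 0.1232, 0.0703]
eef_rot: [0.056, 0.998, -0.0, 0.002]
force: [-1.5, -2.1, 5.9]
gripper_width: 0.0207
gripper_force: 60.4
t: 15.4
eef_pos: [0.6144, 0.1233, 0.069]
eef_rot: [0.056, 0.998, -0.0, 0.001]
force: [1.1, -0.6, 0.7]
gripper_width: 0.0446
gripper_force: 0.0
t: 15.82
eef_pos: [0.6136, 0.1233, 0.1215]
eef_rot: [0.056, 0.998, -0.0, -0.0]
force: [0.0, -0.0, 0.4]
gripper_width: 0.0442
gripper_force: 0.0
t: 16.23
eef_pos: [0.5396, 0.1318, 0.1776]
eef_rot: [0.057, 0.998, 0.0, 0.002]
force: [-0.1, 0.5, 0.9]
gripper_width: 0.0447
gripper_force: 0.0
t: 16.65
eef_pos: [0.419, 0.1455, 0.1627]
eef_rot: [0.056, 0.976, -0.011, 0.208]
force: [0.9, 2.4, 0.2]
gripper_width: 0.0445
gripper_force: 0.0
turn units [ 0.022 -2.326  0.006] | shift units now-axes [-1.532  1.305  0.951] goal-axes [-1.257  1.308  1.289]
t 16.65 pos [0.419 0.145 0.163] w 0.04445552351571745 F [0.903 2.384 0.202] 0.0
```

View pics/placed.png

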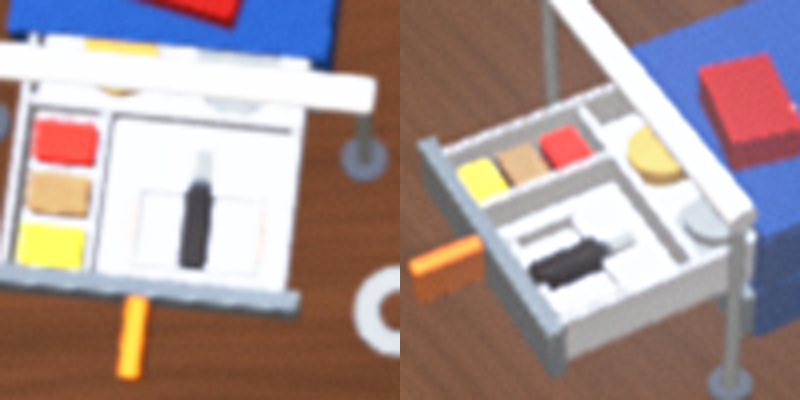

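The pedal lies flat and square in the bay, with its black bar at crop (195,225) in the top half. Now I go back to the tab and close the drawer.

```bash

python3 -m handwheel '[[0,0.4,0,0,-0.8,0,100],[0,0.45,0,0,-0.8,0,100],[0,0.45,0,0,-0.75,0,100],[0,0,0,0,0,0,100],[0,0,0,0,0,0,100]]'
python3 - <<'E'
from go import *
r=ori(YAW,38);z=r.apply([0,0,1]);g=PULL-.166*X-.004*X+.019*z
delta(g-.1*z,r)
E
```

```text
t: 17.17
eef_pos: [0.422, 0.1784, 0.1609]
eef_rot: [0.052, 0.945, -0.018, 0.322]
force: [0.1, 0.1, -0.3]
gripper_width: 0.0858
gripper_force: 0.0
turn units [ 0.018 -0.071  0.049] | shift units now-axes [-1.337 -0.022  1.243] goal-axes [-1.328 -0.013  1.253]
t 17.1667 pos [0.422 0.178 0.161] w 0.08580296714218029 F [ 0.129  0.099 -0.262] 0.0
```

Next: tx -1.33 first, then tz 1.25 + 4.0.

```bash

python3 -m handwheel '[[-0.65,0,0.3,0,-0.07,0.05,100],[-0.68,0,0.4,0,0,0,100],[0,0,0.8,0,0,0,100],[0,0,0.9,0,0,0,100],[0,0,0.9,0,0,0,100]]'
python3 -m handwheel '[[0,0,0.9,0,0,0,100],[0,0,0.7,0,0,0,100],[0,0,0.3,0,0,0,50],[0,0,0,0,0,0,0],[0,0,0,0,0,0,0]]'
python3 -m handwheel '[[0,0,0,0,0,0,0],[0,0,0,0,0,0,0],[0,0,0,0,0,0,0],[0,0,0,0,0,0,0],[0,0,0,0,0,0,0]]' 60
python3 - <<'E'
from go import *
r=ori(YAW,38);s=ctrl.state()
delta(s["eef_pos"]+.166*X,r); print((s["eef_pos"]-[.693,.1476,.0842])@np.c_[X,Y])
E
```

```text
t: 17.58
eef_pos: [0.5023, 0.1685, 0.1175]
eef_rot: [0.056, 0.943, -0.017, 0.326]
force: [0.4, 0.3, 0.1]
gripper_width: 0.0856
gripper_force: 0.0
t: 18.0
eef_pos: [0.5292, 0.1651, 0.0797]
eef_rot: [0.056, 0.944, -0.018, 0.326]
force: [-0.4, 0.0, 0.9]
gripper_width: 0.0519
gripper_force: 0.0
t: 18.42
eef_pos: [0.5295, 0.1676, 0.0809]
eef_rot: [0.055, 0.943, -0.016, 0.327]
force: [0.0, 8.8, 1.5]
gripper_width: 0.0135
gripper_force: 60.7
turn units [ 0.049  0.04  -0.026] | shift units now-axes [-5.215 -0.007  4.11 ] goal-axes [-5.232 -0.     4.088]
t 18.4167 pos [0.529 0.168 0.081] w 0.013450338293656685 F [0.007 8.829 1.48 ] 60.748361349105835
[-0.165  0.001]
```

```bash

python3 -m handwheel '[[-0.2,0,0.16,0,0,0,0],[-0.4,0,0.315,0,0,0,0],[-0.5,0,0.39,0,0,0,0],[-0.5,0,0.39,0,0,0,0],[-0.5,0,0.39,0,0,0,0]]'
python3 -m handwheel '[[-0.5,0,0.39,0,0,0,0],[-0.5,0,0.39,0,0,0,0],[-0.5,0,0.39,0,0,0,0],[-0.5,0,0.39,0,0,0,0],[-0.4,0,0.315,0,0,0,0]]'
python3 -m handwheel '[[-0.3,0,0.24,0,0,0,0],[-0.2,0,0.16,0,0,0,0],[-0.2,0,0.16,0,0,0,0],[-0.15,0,0.12,0,0,0,0],[0,0,0,0,0,0,0]]'
python3 - <<'E'
from go import *
s=ctrl.state();print((s["eef_pos"]-[.693,.1476,.0842])@np.c_[X,Y],s["force"])
E
```

```text
t: 18.83
eef_pos: [0.596, 0.1595, 0.0809]
eef_rot: [0.055, 0.943, -0.016, 0.327]
force: [-1.4, 8.1, 2.0]
gripper_width: 0.0132
gripper_force: 61.0
t: 19.25
eef_pos: [0.6717, 0.1503, 0.0809]
eef_rot: [0.055, 0.943, -0.017, 0.327]
force: [-2.2, 6.0, 1.5]
gripper_width: 0.0135
gripper_force: 60.8
t: 19.67
eef_pos: [0.6989, 0.147, 0.0809]
eef_rot: [0.055, 0.943, -0.017, 0.327]
force: [1.6, 5.1, 0.3]
gripper_width: 0.0133
gripper_force: 60.3
[0.006 0.   ] [1.611 5.053 0.257]
```

Now at +6 mm with no stop felt yet. I'll creep on until the force rises.

```bash

python3 -m handwheel '[[-0.06,0,0.05,0,0,0,0],[0,0,0,0,0,0,0],[0,0,0,0,0,0,0],[0,0,0,0,0,0,0],[0,0,0,0,0,0,0]]'
python3 -m handwheel '[[-0.06,0,0.05,0,0,0,0],[0,0,0,0,0,0,0],[0,0,0,0,0,0,0],[0,0,0,0,0,0,0],[0,0,0,0,0,0,0]]'
```

```text
t: 20.08
eef_pos: [0.6999, 0.1468, 0.0809]
eef_rot: [0.055, 0.943, -0.017, 0.327]
force: [-2.2, 5.5, 5.3]
gripper_width: 0.0133
gripper_force: 61.2
t: 20.5
eef_pos: [0.6999, 0.1468, 0.0808]
eef_rot: [0.055, 0.944, -0.017, 0.326]
force: [-23.5, 5.5, 22.6]
gripper_width: 0.0128
gripper_force: 65.2
```

The end stop is reached (-23 N, no further travel). Release and back out along the tool axis.

```bash

python3 -m handwheel '[[0,0,0,0,0,0,60],[0,0,0,0,0,0,100],[0,0,0,0,0,0,100],[0,0,0,0,0,0,100],[0,0,0,0,0,0,100]]'
python3 -m handwheel '[[0,0,0,0,0,0,100],[0,0,-0.5,0,0,0,100],[0,0,-0.8,0,0,0,100],[0,0,-1,0,0,0,100],[0,0,-1,0,0,0,100]]'
python3 -m handwheel '[[0,0,-1,0,0,0,100],[0,0,-1,0,0,0,100],[0.5,0,-0.5,0,0,0,100],[0,0,0,0,0,0,100],[0,0,0,0,0,0,100]]'
python3 - <<'E'
from m import *
im=np.hstack([cv2.resize(ctrl.read_camera("top")[110:210,135:275],(400,286),interpolation=2),cv2.resize(ctrl.read_camera("side")[90:220,210:310],(286,372),interpolation=2)[:286]])
cv2.imwrite("pics/end.png",im[:,:,::-1]);print(ctrl.state()["eef_pos"],ctrl.state()["force"])
E
```

```text
t: 20.92
eef_pos: [0.7016, 0.1453, 0.0795]
eef_rot: [0.056, 0.943, -0.018, 0.326]
force: [-0.3, 0.1, 1.1]
gripper_width: 0.0733
gripper_force: 0.0
t: 21.33
eef_pos: [0.6501, 0.1509, 0.1443]
eef_rot: [0.056, 0.944, -0.018, 0.326]
force: [0.2, 0.5, -0.4]
gripper_width: 0.0853
gripper_force: 0.0
t: 21.75
eef_pos: [0.6027, 0.1569, 0.1862]
eef_rot: [0.055, 0.943, -0.018, 0.327]
force: [-0.6, 0.1, -0.3]
gripper_width: 0.0855
gripper_force: 0.0
[0.6034 0.1566 0.1856] [ 0.1953 -0.3601  0.3835]
```

View pics/end.png

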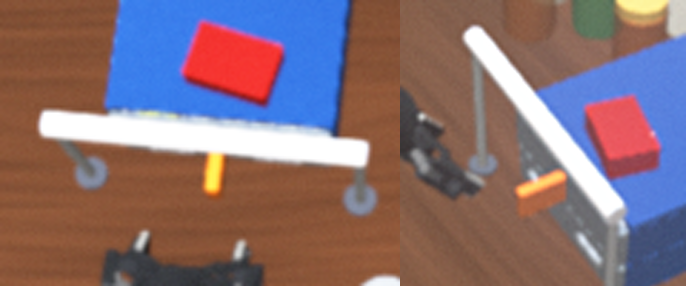

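The drawer front is flush with the cabinet, the tab is at top crop (213,175), and the gripper is clear of everything.

```bash
python3 -c "
from plant import ctrl
print(ctrl.sign_off())"
```

```text
the job is handed in; nothing more can be done
None
```

I opened the drawer, laid the pedal flat in its front bay, pushed the drawer back to its end stop and handed the job in at about 22 s; no verdict came back.

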